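# Knock a stuck hand stamp out of its mounting jig

### The job

The hand stamp in the aluminium mounting jig is stuck: set the jig down over the upright knockout rod, feeling gently for the hole in its underside without forcing it, and press it down until it sits flat on the stand's base and the rod has pushed the stamp up out of the pocket. Leave the jig there, take the raised stamp by its sides, and lay it flat, rubber face up, in the pink tray beside the finished one. Do not disturb the finished stamp or the other things on the table.

Things in the scene. Friction and masses are not known exactly. Their poses are not given: they have to be found in the camera images.
- jig_mid (a point): Middle (half-way up) of the mounting jig, a loose aluminium block 88 long (its x) x 58 wide (its y) x 40 high (z up), about 0.5 kg with its stamp, standing on the table with its pocket open upward. Take it across the 58 mm width.
- jig_under (a point): Middle of the jig's underside. The 16.5 mm round, square-edged knockout hole through the 10 mm floor is in an insert disc that was bored off-centre and can have been fitted any way round: the hole's centre lies 4 mm from this point, in a direction that is not known, differs each time and cannot be seen, so the hole has to be found by feel over the rod. The disc does not turn in use.
- jig_pocket (a point): Middle of the pocket's floor, 10 mm above the jig's underside; pocket 61 x 35 mm, 30 mm deep. Spring plungers in the two end walls, 4 to 10 mm above the floor, clamp the stamp's ends: pushing it up takes about 8 to 15 N until it has risen some 10 mm, then it is free.
- stamp_mid (a point): Middle (half-way up) of the stuck stamp: loose beech block 60 (x) x 34 (y) x 30 high (z up), red rubber face on top, 0.04 to 0.09 kg. At the start it lies in the jig's pocket, flush with its top, yaw as the jig, so it cannot be gripped. With the jig fully down over the rod it stands on the rod, 22 mm proud of the jig, 8 mm deep in the pocket, 0.5 mm of play each side.
- stand: Knockout stand, fixed to the table: green round base 110 mm in diameter, 12 mm thick, origin at the centre of its underside on the table; in its centre a bare steel rod, 14 mm in diameter (flat, square-edged end), upright, rising 32 mm above the base. The jig is fully home when its underside lies on the base.
- rod_top (a point): Centre of the flat upper end of the rod, 44 mm above the table.
- tray: Pink open plastic tray, fixed, outside 150 (its x) x 210 (its y) x 30 high, walls and floor 4 mm; origin at the centre of its underside on the table. The finished stamp lies in its -y half, 65 mm from the middle; the +y half is empty.
- stamp_done_mid (a point): Middle of the finished stamp (black rubber face, same size, 60 mm along the tray's x), loose in the tray. Leave it alone.
- tape_roll: Bystander: yellow tape roll lying flat, 100 mm across, 25 high; origin at the centre of its underside.
- ink_tin_mid (a point): Bystander: middle of a closed blue ink pad tin, 72 x 107 x 22 mm.
- glue_bottle: Bystander: glue bottle 44 mm in diameter, 120 high, standing; origin at the centre of its underside.
- brayer: Bystander: lying ink roller, black roll 36 mm in diameter x 100 long (origin under its middle, roll along y), handle out to -x, 150 mm.
- blank_mount: Bystander: bare beech block 60 x 34 x 27 mm; origin at the centre of its underside.
- sketchbook: Bystander: olive sketchbook lying flat, 156 x 216 x 20 mm; origin at the centre of its underside.

How it is judged:
On the way:
1. the jig stands upright over the rod and the stamp, standing on the rod, has been pushed at least 16 mm up out of the pocket (z of stamp_mid in the frame of jig_mid above 0.021 m and horizontal distance between jig_mid and rod_top below 0.009 m and angle between jig_mid's own z axis and vertical below 0.1 rad and contact force between stamp and stand above 0.15 N), for 0.2 s.
At the end, for the whole second after the job is handed in: The jig stands flat on the base of the knockout stand with the rod in its hole (underside within 2.5 mm of the base, tilt under 0.05 rad); the stamp lies flat inside the pink tray, on its floor, rubber face up (middle within 4 mm of resting height, tilt under 0.1 rad), at rest and released (horizontal distance between jig_mid and rod_top below 0.009 m and z of jig_mid in the frame of stand below 0.0345 m and angle between jig_mid's own z axis and vertical below 0.05 rad and x of stamp_mid in the frame of tray between -0.071 and 0.071 m and y of stamp_mid in the frame of tray between -0.101 and 0.101 m and z of stamp_mid in the frame of tray below 0.023 m and angle between stamp_mid's own z axis and vertical below 0.1 rad and linear speed of each of stamp, jig below 0.02 m/s); the robot touches nothing.
It fails at once if the jig is forced on the rod or the base with more than 60 N (contact force between jig and stand above 60 N).
It fails at once if the rod is driven into the stamp with more than 60 N (contact force between stamp and stand above 60 N).
It fails at once if the stamp is dropped or thrown (faster than 0.8 m/s while the fingers do not hold it, away from the jig) (linear speed of stamp above 0.8 m/s and contact force between the fingers and stamp below 0.05 N and distance between stamp_mid and jig_mid above 0.05 m).
It fails at once if the finished stamp or another bystander is moved by more than 20 mm (distance of any of stamp_done_mid, tape_roll, ink_tin_mid, glue_bottle, brayer, blank_mount, sketchbook from where it was at the start of the episode above 0.02 m).
It also fails if it takes over 64 s, if anything falls off the work surface, if the arm or the gripper's body presses on something with over 40 N, if the wrist force passes 120 N, or if a joint passes its speed limit or range.

### The arm

A 6-joint arm with a two-finger parallel gripper is mounted at the origin on the work surface. World frame = base frame: x ahead of the robot, y to its left, z up, the work surface at z = 0. Lengths are in m, angles in rad, forces in N, time in s.
With the tool pointing down it reaches from about 0.35 to 0.875 m from the base axis. Payload 4.2 kg.
Tool frame: the origin (TCP) lies at the very end of the fingers, on their centre line; the grasp point (between the pads) lies 19 mm behind it; z points along the fingers, x is the direction in which the jaws open and shut, and the axes are right-handed (so a half turn about z gives the same grasp; the last joint's range is limited). The gripper opens to 85 mm and grips with 20 to 120 N. Pads are 22 mm wide; open, the fingers measure 114 mm over their backs; the gripper's body (76 mm by 85 mm) begins 54 mm behind the grasp point. The pads swing forward as they close: fully open they stand 13 mm farther back than shut.
Start: joints at [-1.056, 0.385, 0.008, 0, -1.194, -0.259], TCP at [0.158, -0.605, 0.231] pointing down, gripper open.
Joint ranges: [-3.14, 3.14], [-1.21, 2.06], [-1.07, 1.41], [-3.16, 2.05], [-2.99, -0.16], [-3.1, 3.1]. Speed limits (rad/s): [2.79, 2.79, 3.14, 3.14, 3.14, 3.14].

### API

Orientations are given as [roll, pitch, yaw] about the fixed x, y, z axes, in that order (R = Rz(yaw) Ry(pitch) Rx(roll)).
In Python, from plant import readout, optics, arm gives the robot as it stands.
- The arm moves only by the tool step_arm, never from a script. Its argument "steps" is a list of rows, each a list of 7 numbers: the shift along the tool's x, y, z in m, then the turn, a rotation vector about the tool's x, y, z in degrees, then the gripper's target within -1 to 1 (shut at 1, half-way at 0, fully open at -1). In form: [[dx, dy, dz, rx, ry, rz, jaw], ...]. A call has 1 to 20 rows; each row is the pose to reach, as a shift and turn from the pose measured when the call began, along the tool's axes at that moment; what a row does not reach only later rows make up. A row lasts 1/10 s, in which the tool goes at most 50 mm and 8.59 degrees, less where a joint would pass 70% of its speed; a pose out of reach is approached as far as the arm can. A call with a gripper value outside its range is refused whole. The fingers move at their own pace and stop on an object; the grip force is fixed at half the most. Time passes only in rows, so rows that repeat a pose let the fingers close. It gives the time, the measured TCP pose, the force and the opening at its end, in the units of the state.
- readout.get_obs(): the state, without advancing time (a new reading comes with each control period).
- optics.read_camera(name): name is "scene" or "side" or "wrist"; returns the picture (400x640x3 uint8, red, green, blue); there is no depth.
- optics.get_calibration(name): a dict with "fx", "fy", "cx", "cy" (pixels), "cam_to_world" (4x4, takes a point from camera to world coordinates). Camera axes: x right, y down, z forward; pixel columns grow to the right and rows downward; lengths in m; the calibration is good to about 2 mm. A picture is of the moment at which its call begins: read the wrist's pose just before it. get_calibration takes no time and is no camera call; for the wrist camera it gives the pose at the moment of the call.
- arm.job_done(): hands the job in, once; it reports no verdict.
Trained networks look in the newest picture that a camera, given by its name, has taken for a name from the list of things; names that differ only in an ending like _2 or _b are one class to them, and where a whole thing is asked for, a point or a joint stands for the part that bears it (a point fixed in the world has none). Each returns a list of dicts, best first, with "p" (0 to 1); they miss things now and then, are a little off and sometimes report something else, mostly with a low value. They report only what shows in the picture. A call takes as long as a camera call.
- optics.search_frame(thing, camera): "position" ([column, row] in pixels, amid what is visible of it).
- optics.masks_of(thing, camera): "region" (400x640 bool, what is visible of it) and "position" ([column, row] in pixels, amid what is visible of it).
The state is a dict: "time_s": time; "joint_pos": joint angles; "joint_velocities": joint speeds; "effort": joint torques, N m; "ee_pos": TCP position; "tcp_rot": TCP orientation; "contact_force": force on the tool from outside, world axes, zero at the start; "moment": the same for the moment, N m; "grip_width": finger opening in m.
Only numpy, scipy, OpenCV 4.12 (cv2) and the standard library are available. Lean on these libraries where they do the work, as an engineer would, in place of code of your own. Each camera call takes 0.05 s, during which the arm holds its last target. There are 200 camera calls.

## Working session

There is one attempt and no reset: what is moved stays moved. The work goes in short steps, Python scripts to look and compute and a tool call to move; the robot and the scene stay as the last step left them, time stands still between calls to the robot, and variables do not carry over. Pictures are saved under pics/ and viewed, about 8 in all and at most 12, crops included, and the job is handed in when it is done.

Besides the shell and the picture viewer there is one more tool, called after ">>>" as name(argument=value, ...) on one line, values as JSON. step_arm: Moves the arm, as the interface text tells. Its arguments: {"type":"object","properties":{"steps":{"type":"array","items":{"type":"array","items":{"type":"number"}}}},"required":["steps"]}

```bash
ls; mkdir -p pics
cat > h.py <<'E'
import numpy as np, cv2
from plant import readout, optics, arm
from scipy.spatial.transform import Rotation as Ro
def ray(cam,px,z,cal=None):
    c=cal or optics.get_calibration(cam); T=np.array(c["cam_to_world"])
    d=T[:3,:3]@np.array([(px[0]-c["cx"])/c["fx"],(px[1]-c["cy"])/c["fy"],1]); o=T[:3,3]
    return o+d*(z-o[2])/d[2]
def proj(cam,p,cal=None):
    c=cal or optics.get_calibration(cam); T=np.array(c["cam_to_world"])
    q=T[:3,:3].T@(np.array(p)-T[:3,3]); return np.array([c["fx"]*q[0]/q[2]+c["cx"],c["fy"]*q[1]/q[2]+c["cy"]])
def save(n,im): cv2.imwrite("pics/"+n,np.ascontiguousarray(im[:,:,::-1]))
E
python3 - <<'E'
from h import *
o=readout.get_obs(); print({k:np.round(v,3) for k,v in o.items()})
a=optics.read_camera("scene"); b=optics.read_camera("side"); save("s0.png",a); save("d0.png",b)
for cam in("scene","side"):
    print(cam,np.round(optics.get_calibration(cam)["cam_to_world"],2).tolist())
    for t,z in [("jig_mid",.04),("stand",.012),("rod_top",.044),("tray",.0),("stamp_mid",.04),("stamp_done_mid",.034),("glue_bottle",.06),("brayer",.03),("blank_mount",.027),("tape_roll",.025),("ink_tin_mid",.022),("sketchbook",.02)]:
        for r in optics.search_frame(t,cam)[:2]: print(t,round(r["p"],2),np.round(r["position"]),np.round(ray(cam,r["position"],z)[:2],3))
E
```

```text
pics
{'time_s': np.float64(0.0), 'joint_pos': array([-1.056e+00,  3.860e-01,  7.000e-03, -1.000e-03, -1.194e+00,
       -2.590e-01]), 'joint_velocities': array([-0.001,  0.001, -0.001, -0.001,  0.001, -0.001]), 'effort': array([ 0.0000e+00, -3.9229e+01,  1.8840e+01,  4.1860e+00, -5.0000e-03,
       -0.0000e+00]), 'ee_pos': array([ 0.158, -0.604,  0.23 ]), 'tcp_rot': array([-3.142e+00, -2.000e-03,  1.826e+00]), 'contact_force': array([-0.189,  0.104,  0.079]), 'moment': array([-0.031, -0.019, -0.005]), 'grip_width': np.float64(0.086)}
scene [[0.3, 0.68, -0.67, 1.53], [0.95, -0.21, 0.22, -0.22], [0.01, -0.71, -0.71, 1.07], [0.0, 0.0, 0.0, 1.0]]
jig_mid 0.78 [365. 194.] [0.582 0.248]
stand 0.8 [296. 206.] [0.543 0.017]
rod_top 0.68 [296. 206.] [0.573 0.01 ]
rod_top 0.22 [177. 283.] [ 0.761 -0.383]
tray 0.88 [222. 224.] [ 0.538 -0.232]
stamp_mid 0.7 [367. 193.] [0.579 0.257]
stamp_done_mid 0.49 [201. 221.] [ 0.537 -0.294]
glue_bottle 0.63 [414. 218.] [0.743 0.35 ]
glue_bottle 0.41 [366. 195.] [0.606 0.241]
brayer 0.64 [173. 283.] [ 0.747 -0.395]
blank_mount 0.7 [298. 209.] [0.571 0.017]

[... 329 characters left out ...]
g_mid 0.77 [285. 256.] [0.528 0.298]
jig_mid 0.31 [204. 301.] [0.596 0.545]
stand 0.59 [344. 208.] [0.531 0.018]
rod_top 0.55 [344. 206.] [0.515 0.036]
rod_top 0.54 [285. 260.] [0.518 0.31 ]
tray 0.59 [380. 166.] [ 0.564 -0.237]
stamp_mid 0.46 [285. 252.] [0.541 0.287]
stamp_done_mid 0.71 [398. 157.] [ 0.519 -0.283]
glue_bottle 0.82 [227. 233.] [0.711 0.357]
glue_bottle 0.3 [366. 254.] [0.344 0.153]
brayer 0.7 [369. 128.] [ 0.703 -0.359]
blank_mount 0.68 [395. 154.] [ 0.54  -0.296]
blank_mount 0.58 [364. 255.] [0.359 0.137]
tape_roll 0.92 [303. 158.] [ 0.787 -0.068]
ink_tin_mid 0.95 [276. 188.] [0.758 0.102]
ink_tin_mid 0.24 [342. 207.] [0.531 0.026]
sketchbook 0.62 [204. 302.] [0.604 0.542]
```

View pics/s0.png

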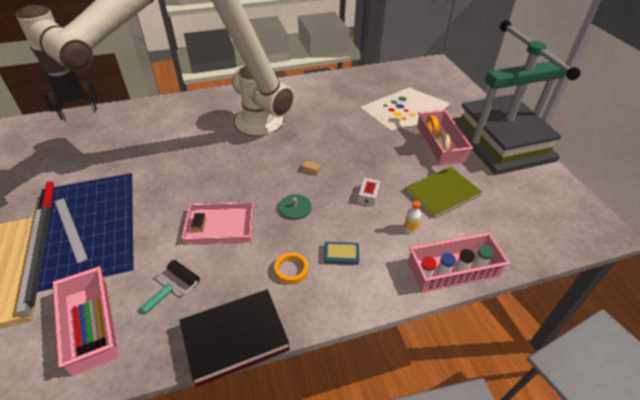

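Run:
```python
from h import *
T=np.array(optics.get_calibration("wrist")["cam_to_world"]); print(np.round(T,3),{k:v for k,v in optics.get_calibration("wrist").items() if k!="cam_to_world"})
o=readout.get_obs(); R=Ro.from_euler("xyz",o["tcp_rot"]).as_matrix()
print("cam in tool",np.round(R.T@(T[:3,3]-o["ee_pos"]),3),np.round(R.T@T[:3,:3],2))
```

```text
[[-0.253  0.927  0.277  0.088]
 [ 0.967  0.242  0.073 -0.622]
 [ 0.     0.286 -0.958  0.374]
 [ 0.     0.     0.     1.   ]] {'fx': 324.97289095652326, 'fy': 324.97289095652326, 'cx': 325.8754982897876, 'cy': 199.9138196848713}
cam in tool [ 0.001 -0.073 -0.142] [[ 1.   -0.    0.  ]
 [ 0.    0.96  0.29]
 [-0.   -0.29  0.96]]
```

>>> step_arm(steps=[[0.498,0.484,-0.1,0,0,14.6,-1],[0.498,0.484,-0.1,0,0,14.6,-1],[0.498,0.484,-0.1,0,0,14.6,-1],[0.498,0.484,-0.1,0,0,14.6,-1],[0.498,0.484,-0.1,0,0,14.6,-1],[0.498,0.484,-0.1,0,0,14.6,-1],[0.498,0.484,-0.1,0,0,14.6,-1],[0.498,0.484,-0.1,0,0,14.6,-1],[0.498,0.484,-0.1,0,0,14.6,-1],[0.498,0.484,-0.1,0,0,14.6,-1],[0.498,0.484,-0.1,0,0,14.6,-1],[0.498,0.484,-0.1,0,0,14.6,-1],[0.498,0.484,-0.1,0,0,14.6,-1],[0.498,0.484,-0.1,0,0,14.6,-1],[0.498,0.484,-0.1,0,0,14.6,-1],[0.498,0.484,-0.1,0,0,14.6,-1],[0.498,0.484,-0.1,0,0,14.6,-1]])

```text
time_s: 3.0
ee_pos: [0.4998, -0.0009, 0.3311]
tcp_rot: [-3.141, 0.0, 1.571]
contact_force: [-0.2, -0.0, -0.1]
grip_width: 0.0854
```

Run:
```python
from h import *
o=readout.get_obs(); print({k:np.round(v,3) for k,v in o.items() if k in("time_s","ee_pos","tcp_rot","contact_force")})
cal=optics.get_calibration("wrist"); a=optics.read_camera("wrist"); save("w1.png",a)
for t,z in [("jig_mid",.04),("stamp_mid",.04),("rod_top",.044),("stand",.012),("tray",.0),("stamp_done_mid",.034)]:
    for r in optics.masks_of(t,"wrist")[:2]:
        m=r["region"].astype(np.uint8); c=max(cv2.findContours(m,0,2)[0],key=cv2.contourArea)[:,0]
        w=np.array([ray("wrist",p,z,cal)[:2] for p in c]).astype(np.float32)
        print(t,round(r["p"],2),np.round(r["position"]),np.round(ray("wrist",r["position"],z,cal)[:2],3),m.sum(),"rect",np.round(np.concatenate([np.ravel(x) for x in cv2.minAreaRect(w)]),3))
```

```text
{'time_s': np.float64(3.0), 'ee_pos': array([ 0.5  , -0.001,  0.331]), 'tcp_rot': array([-3.141,  0.   ,  1.571]), 'contact_force': array([-0.176, -0.004, -0.059])}
jig_mid 0.66 [514. 189.] [0.541 0.259] 2452 rect [ 0.547  0.265  0.08   0.091 56.241]
jig_mid 0.48 [542. 306.] [0.726 0.333] 1111 rect [7.3200e-01 3.4300e-01 1.0300e-01 4.7000e-02 5.1148e+01]
stamp_mid 0.57 [524. 198.] [0.553 0.275] 1044 rect [5.5200e-01 2.7500e-01 3.5000e-02 6.1000e-02 5.6479e+01]
rod_top 0.7 [335. 180.] [0.527 0.013] 4395 rect [5.2700e-01 1.3000e-02 1.0200e-01 1.0000e-01 4.3229e+01]
stand 0.55 [336. 177.] [0.529 0.014] 4486 rect [0.534 0.014 0.11  0.11  0.023]
tray 0.71 [165. 184.] [ 0.543 -0.241] 14901 rect [ 0.548 -0.252  0.232  0.168 76.12 ]
tray 0.67 [384. 321.] [0.784 0.099] 2758 rect [ 0.781  0.1    0.116  0.083 70.663]
stamp_done_mid 0.63 [112. 174.] [ 0.521 -0.295] 1607 rect [ 5.2400e-01 -2.9500e-01  4.8000e-02  6.9000e-02  7.2757e+01]
```

View pics/w1.png

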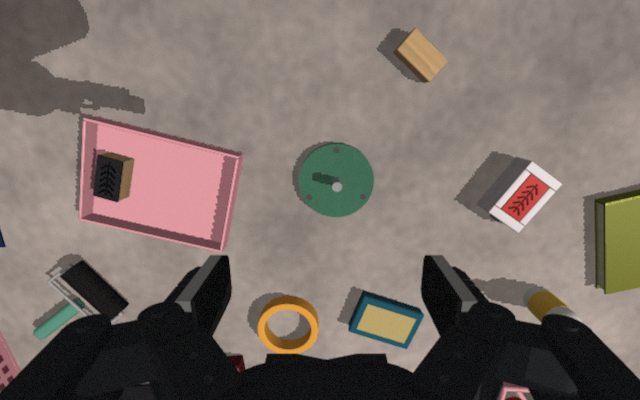

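>>> step_arm(steps=[[0.015,0.034,0.13,0,0,33.5,-1],[0.015,0.034,0.13,0,0,33.5,-1],[0.015,0.034,0.13,0,0,33.5,-1],[0.015,0.034,0.13,0,0,33.5,-1],[0.015,0.034,0.13,0,0,33.5,-1],[0.015,0.034,0.13,0,0,33.5,-1]])

```text
time_s: 3.95
ee_pos: [0.5347, 0.0138, 0.2021]
tcp_rot: [3.14, -0.001, 0.989]
contact_force: [0.3, 0.2, 1.0]
grip_width: 0.0854
```

Run:
```python
from h import *
o=readout.get_obs(); print({k:np.round(v,4) for k,v in o.items() if k in("time_s","ee_pos","tcp_rot","joint_velocities")})
cal=optics.get_calibration("wrist"); a=optics.read_camera("wrist"); save("w2.png",a)
import json; np.save("w2cal.npy",cal,allow_pickle=True)
for t,z in [("rod_top",.044),("stand",.012)]:
    for r in optics.masks_of(t,"wrist")[:2]:
        m=r["region"].astype(np.uint8); c=max(cv2.findContours(m,0,2)[0],key=cv2.contourArea)[:,0]
        w=np.array([ray("wrist",p,z,cal)[:2] for p in c]).astype(np.float32)
        print(t,round(r["p"],2),np.round(r["position"]),np.round(ray("wrist",r["position"],z,cal)[:2],4),m.sum(),"rect",np.round(np.concatenate([np.ravel(x) for x in cv2.minAreaRect(w)]),3),"circ",np.round(np.concatenate([np.ravel(x) for x in cv2.minEnclosingCircle(w)]),4))
p=proj("wrist",[.534,.014,.044],cal).astype(int);print(p)
cr=a[p[1]-60:p[1]+60,p[0]-80:p[0]+80]; save("w2c.png",cv2.resize(cr,None,fx=5,fy=5,interpolation=cv2.INTER_NEAREST)); print("origin",p-[80,60])
```

```text
{'time_s': np.float64(3.95), 'joint_velocities': array([ 0.0012, -0.0142,  0.0063, -0.0008,  0.0011, -0.0076]), 'ee_pos': array([0.5347, 0.0138, 0.2021]), 'tcp_rot': array([ 3.1404e+00, -1.1000e-03,  9.8860e-01])}
rod_top 0.57 [328. 175.] [0.5292 0.0207] 8600 rect [0.529 0.018 0.098 0.099 9.1  ] circ [0.5286 0.0181 0.0505]
stand 0.9 [323. 173.] [0.5308 0.0143] 8484 rect [0.535 0.015 0.109 0.108 9.155] circ [0.5348 0.0144 0.0552]
[324 182]
origin [244 122]
```

View pics/w2c.png

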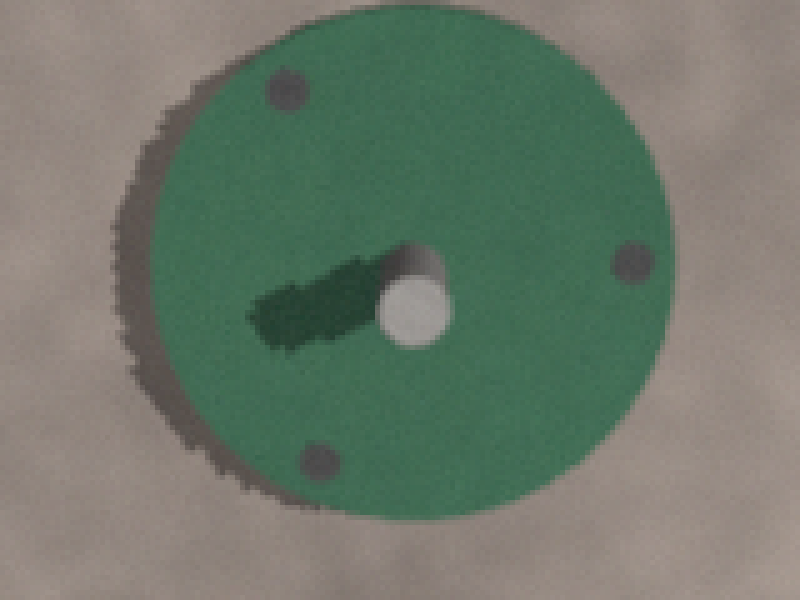

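>>> step_arm(steps=[[0.2274,-0.129,0.0,0,0,0,-1],[0.2274,-0.129,0.0,0,0,0,-1],[0.2274,-0.129,0.0,0,0,0,-1],[0.2274,-0.129,0.0,0,0,0,-1],[0.2274,-0.129,0.0,0,0,0,-1],[0.2274,-0.129,0.0,0,0,0,-1],[0.2274,-0.129,0.0,0,0,0,-1],[0.2274,-0.129,0.0,0,0,0,-1]])

```text
time_s: 4.9
ee_pos: [0.5519, 0.2741, 0.2031]
tcp_rot: [3.14, -0.002, 0.988]
contact_force: [1.1, -0.2, 0.1]
grip_width: 0.0855
```

Run:
```python
from h import *
c2=np.load("w2cal.npy",allow_pickle=True).item(); print("rod",ray("wrist",[326.8,184.1],.044,c2))
o=readout.get_obs(); print({k:np.round(v,4) for k,v in o.items() if k in("time_s","ee_pos","tcp_rot","joint_velocities","moment")})
cal=optics.get_calibration("wrist"); a=optics.read_camera("wrist"); save("w3.png",a)
np.save("w3cal.npy",cal,allow_pickle=True)
for t,z in [("jig_mid",.04),("stamp_mid",.04)]:
    for r in optics.masks_of(t,"wrist")[:2]:
        m=r["region"].astype(np.uint8); c=max(cv2.findContours(m,0,2)[0],key=cv2.contourArea)[:,0]
        w=np.array([ray("wrist",p,z,cal)[:2] for p in c]).astype(np.float32)
        print(t,round(r["p"],2),np.round(r["position"]),np.round(ray("wrist",r["position"],z,cal)[:2],4),m.sum(),"rect",np.round(np.concatenate([np.ravel(x) for x in cv2.minAreaRect(w)]),4))
# red face
h=cv2.cvtColor(a,cv2.COLOR_RGB2HSV); m=((h[...,1]>120)&((h[...,0]<8)|(h[...,0]>172))).astype(np.uint8); m[:, :200]=0; m[:, 450:]=0;m[300:]=0
c=max(cv2.findContours(m,0,2)[0],key=cv2.contourArea)[:,0]; w=np.array([ray("wrist",p,.04,cal)[:2] for p in c]).astype(np.float32); print("red",cv2.minAreaRect(w))
p=proj("wrist",[.552,.275,.04],cal).astype(int);print(p,p-[80,60])
save("w3c.png",cv2.resize(a[p[1]-60:p[1]+60,p[0]-80:p[0]+80],None,fx=5,fy=5,interpolation=cv2.INTER_NEAREST))
```

```text
rod [0.53615438 0.01483221 0.044     ]
{'time_s': np.float64(4.9), 'joint_velocities': array([-0.0212, -0.0102, -0.0115, -0.0014,  0.0008, -0.0038]), 'ee_pos': array([0.5519, 0.2741, 0.2031]), 'tcp_rot': array([ 3.140e+00, -1.900e-03,  9.876e-01]), 'moment': array([-0.0396,  0.003 , -0.0153])}
jig_mid 0.63 [310. 172.] [0.5352 0.2677] 3375 rect [ 0.5502  0.278   0.0582  0.0914 56.4853]
stamp_mid 0.9 [328. 181.] [0.5528 0.277 ] 2119 rect [5.52000e-01 2.76500e-01 3.39000e-02 5.93000e-02 5.65626e+01]
red ((0.55243319272995, 0.2769371271133423), (0.03394171968102455, 0.05942637845873833), 55.78029251098633)
[325 181] [245 121]
```

View pics/w3c.png

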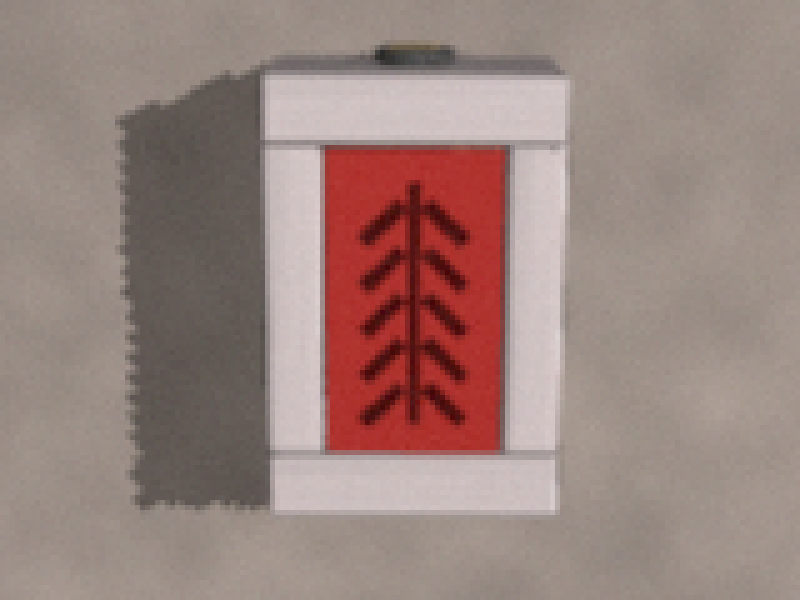

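>>> step_arm(steps=[[0.0025,-0.0011,0.0,0,0,0,-1],[0.0025,-0.0011,0.05,0,0,0,-1],[0.0025,-0.0011,0.1,0,0,0,-1],[0.0025,-0.0011,0.14,0,0,0,-1],[0.0025,-0.0011,0.17,0,0,0,-1],[0.0025,-0.0011,0.187,0,0,0,-1],[0.0025,-0.0011,0.195,0,0,0,-1],[0.0025,-0.0011,0.195,0,0,0,-1],[0.0025,-0.0011,0.195,0,0,0,1],[0.0025,-0.0011,0.195,0,0,0,1],[0.0025,-0.0011,0.195,0,0,0,1],[0.0025,-0.0011,0.195,0,0,0,1],[0.0025,-0.0011,0.195,0,0,0,1],[0.0025,-0.0011,0.195,0,0,0,1]])

```text
time_s: 6.45
ee_pos: [0.554, 0.2765, 0.0103]
tcp_rot: [3.139, -0.004, 0.986]
contact_force: [-0.3, -0.9, 6.4]
grip_width: 0.0575
```

>>> step_arm(steps=[[0,0,-0.03,0,0,0,1],[0,0,-0.065,0,0,0,1],[0,0,-0.085,0,0,0,1],[-0.035,0.0197,-0.085,0,0,0,1],[-0.07,0.0394,-0.085,0,0,0,1],[-0.105,0.0591,-0.085,0,0,0,1],[-0.14,0.0788,-0.085,0,0,0,1],[-0.175,0.0985,-0.085,0,0,0,1],[-0.21,0.1182,-0.085,0,0,0,1],[-0.2281,0.1312,-0.08,0,0,0,1],[-0.2281,0.1312,-0.065,0,0,0,1],[-0.2281,0.1312,-0.065,0,0,0,1],[-0.2281,0.1312,-0.065,0,0,0,1]])

```text
time_s: 7.75
ee_pos: [0.5366, 0.0138, 0.0741]
tcp_rot: [3.14, -0.003, 0.986]
contact_force: [0.1, 0.6, -4.6]
grip_width: 0.0567
```

Run:
```python
from h import *
o=readout.get_obs(); print({k:np.round(v,4) for k,v in o.items() if k in("time_s","ee_pos","tcp_rot","joint_velocities","moment","contact_force","grip_width")})
cal=optics.get_calibration("wrist"); a=optics.read_camera("wrist"); save("w4.png",a)
zt=o["ee_pos"][2]-.0103+.04
R=Ro.from_euler("xyz",o["tcp_rot"]).as_matrix()
h=cv2.cvtColor(a,cv2.COLOR_RGB2HSV); m=((h[...,1]>120)&((h[...,0]<8)|(h[...,0]>172))).astype(np.uint8); m[:, :200]=0; m[:, 450:]=0;m[320:]=0
c=max(cv2.findContours(m,0,2)[0],key=cv2.contourArea)[:,0]; w=np.array([ray("wrist",p,zt,cal)[:2] for p in c]).astype(np.float32); r=cv2.minAreaRect(w);print("red",r, "in tool", R.T@np.r_[np.array(r[0])-o["ee_pos"][:2],0])
```

```text
{'time_s': np.float64(7.75), 'joint_velocities': array([ 0.0107, -0.0138,  0.0227,  0.008 ,  0.0031,  0.0001]), 'ee_pos': array([0.5366, 0.0138, 0.0741]), 'tcp_rot': array([ 3.1399, -0.0033,  0.9861]), 'contact_force': array([ 0.1276,  0.6341, -4.564 ]), 'moment': array([ 0.0221, -0.0071, -0.0543]), 'grip_width': np.float64(0.0567)}
red ((0.5281066298484802, 0.019876401871442795), (0.034031618386507034, 0.04194800555706024), 56.39344024658203) in tool [ 3.91734777e-04 -1.04167123e-02 -1.63495844e-05]
```

View pics/w4.png

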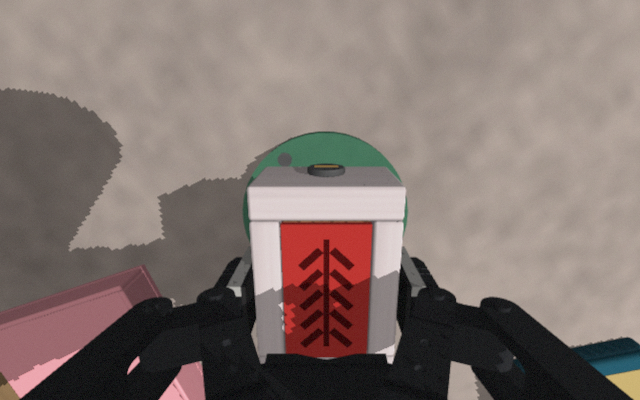

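>>> step_arm(steps=[[0.0002,0.0007,0.012,0,0,0,1],[0.0002,0.0007,0.017,0,0,0,1],[0.0002,0.0007,0.018,0,0,0,1],[0.0002,0.0007,0.019,0,0,0,1],[0.0002,0.0007,0.0195,0,0,0,1],[0.0002,0.0007,0.02,0,0,0,1],[0.0002,0.0007,0.0205,0,0,0,1],[0.0002,0.0007,0.0205,0,0,0,1]])

```text
time_s: 8.6
ee_pos: [0.538, 0.014, 0.0542]
tcp_rot: [3.139, -0.004, 0.987]
contact_force: [-0.7, -0.4, -4.7]
grip_width: 0.0569
```

```bash
cat > st.py <<'E'
from h import *
o=readout.get_obs(); print({k:np.round(v,4).tolist() for k,v in o.items() if k in("time_s","ee_pos","tcp_rot","moment","contact_force","grip_width")})
R=Ro.from_euler("xyz",o["tcp_rot"]).as_matrix(); f=R.T@(o["contact_force"]-[.13,.63,-4.56]); m=R.T@(o["moment"]-[.022,-.007,-.054])
print("tool f",np.round(f,2),"m",np.round(m,4),"rod from tcp, tool:",np.round(R.T@np.r_[np.array([.5360,.0145])-o["ee_pos"][:2],0],4), "cop x,y guess",np.round([-m[1]/f[2]*1,m[0]/f[2]],4))
E
python3 st.py
```

```text
{'time_s': 8.6, 'ee_pos': [0.538, 0.014, 0.0542], 'tcp_rot': [3.1387, -0.0045, 0.9867], 'contact_force': [-0.6734, -0.4175, -4.7379], 'moment': [-0.0234, -0.0136, 0.0133], 'grip_width': 0.0569}
tool f [-1.32 -0.09  0.17] m [-0.0302 -0.0341 -0.0675] rod from tcp, tool: [-0.0007 -0.0019 -0.    ] cop x,y guess [ 0.1983 -0.1761]
```

>>> step_arm(steps=[[-0.0007,-0.0004,0.0005,0,0,0,1],[-0.0007,-0.0004,0.001,0,0,0,1],[-0.0007,-0.0004,0.0015,0,0,0,1],[-0.0007,-0.0004,0.0015,0,0,0,1]])

```text
time_s: 9.0
ee_pos: [0.5374, 0.0136, 0.0535]
tcp_rot: [3.138, -0.005, 0.987]
contact_force: [-2.0, -0.2, 3.5]
grip_width: 0.0571
```

```bash
python3 st.py
```

```text
{'time_s': 9.0, 'ee_pos': [0.5374, 0.0136, 0.0535], 'tcp_rot': [3.1383, -0.0045, 0.987], 'contact_force': [-1.971, -0.1775, 3.4589], 'moment': [-0.0214, 0.8007, -0.0661], 'grip_width': 0.0571}
tool f [-1.8  -1.28 -8.03] m [ 0.6499 -0.4815  0.0135] rod from tcp, tool: [ 0.     -0.0017 -0.    ] cop x,y guess [-0.0599 -0.0809]
```

>>> step_arm(steps=[[0,0,0.0015,0,0,0,1],[0,0,0.0015,0,0,0,1],[0,0,0.0015,0,0,0,1]])

```text
time_s: 9.3
ee_pos: [0.5374, 0.0136, 0.0534]
tcp_rot: [3.138, -0.005, 0.988]
contact_force: [-4.4, 1.3, 8.2]
grip_width: 0.0566
```

```bash
python3 st.py
```

```text
{'time_s': 9.3, 'ee_pos': [0.5374, 0.0136, 0.0534], 'tcp_rot': [3.1378, -0.0046, 0.9875], 'contact_force': [-4.3705, 1.2808, 8.2174], 'moment': [0.1269, 1.2999, -0.0053], 'grip_width': 0.0566}
tool f [ -1.88  -4.07 -12.8 ] m [ 1.1487 -0.6321 -0.0459] rod from tcp, tool: [-0.     -0.0017 -0.    ] cop x,y guess [-0.0494 -0.0897]
```

>>> step_arm(steps=[[0.001,0,0.0012,0,0,0,1],[0.002,0,0.0012,0,0,0,1],[0.003,0,0.0012,0,0,0,1],[0.004,0,0.0012,0,0,0,1],[0.004,0,0.0012,0,0,0,1]])

```text
time_s: 9.8
ee_pos: [0.5383, 0.0149, 0.0535]
tcp_rot: [3.139, -0.0, 0.988]
contact_force: [-6.0, -6.4, 10.2]
grip_width: 0.0571
```

```bash
cat >> st.py <<'E'
d=R.T@(o["ee_pos"]-np.array([.5373,.0136,.0534])); print("offset mm",np.round(d*1e3,2))
E
python3 st.py
```

```text
{'time_s': 9.8, 'ee_pos': [0.5383, 0.0149, 0.0535], 'tcp_rot': [3.139, -0.0, 0.988], 'contact_force': [-5.9727, -6.3628, 10.1596], 'moment': [-1.9207, 1.5832, -0.0073], 'grip_width': 0.0571}
tool f [ -9.2   -1.21 -14.72] m [ 0.2584 -2.4971 -0.0531] rod from tcp, tool: [-0.0016 -0.0016 -0.    ] cop x,y guess [-0.1696 -0.0176]
offset mm [ 1.65  0.05 -0.06]
```

>>> step_arm(steps=[[0.0,0,-0.0015,0,0,0,1],[0.0023,0,-0.0015,0,0,0,1],[0.0023,0,-0.0005,0,0,0,1],[0.0023,0,0.0012,0,0,0,1],[0.0023,0,0.0012,0,0,0,1]])

```text
time_s: 10.3
ee_pos: [0.5401, 0.0174, 0.0536]
tcp_rot: [3.138, -0.0, 0.989]
contact_force: [-4.2, 0.4, 6.6]
grip_width: 0.0573
```

```bash
python3 st.py
```

```text
{'time_s': 10.3, 'ee_pos': [0.5401, 0.0174, 0.0536], 'tcp_rot': [3.1381, -0.0005, 0.9892], 'contact_force': [-4.1992, 0.3697, 6.5667], 'moment': [0.1383, 1.0013, -0.0502], 'grip_width': 0.0573}
tool f [ -2.59  -3.44 -11.14] m [ 0.9064 -0.4567 -0.005 ] rod from tcp, tool: [-0.0047 -0.0019 -0.    ] cop x,y guess [-0.041  -0.0814]
offset mm [ 4.71  0.31 -0.15]
```

>>> step_arm(steps=[[0.0,0,-0.0015,0,0,0,1],[-0.0013,0.0017,-0.0015,0,0,0,1],[-0.0013,0.0017,-0.0005,0,0,0,1],[-0.0013,0.0017,0.0014,0,0,0,1],[-0.0013,0.0017,0.0014,0,0,0,1]])

```text
time_s: 10.8
ee_pos: [0.541, 0.0153, 0.0535]
tcp_rot: [3.138, 0.0, 0.99]
contact_force: [-4.3, 0.4, 7.5]
grip_width: 0.0565
```

```bash
python3 st.py
```

```text
{'time_s': 10.8, 'ee_pos': [0.541, 0.0153, 0.0535], 'tcp_rot': [3.1378, 0.0002, 0.9899], 'contact_force': [-4.2762, 0.4362, 7.4722], 'moment': [0.1489, 1.2178, -0.0446], 'grip_width': 0.0565}
tool f [ -2.58  -3.53 -12.05] m [ 1.0936 -0.566  -0.0117] rod from tcp, tool: [-0.0034 -0.0038 -0.    ] cop x,y guess [-0.047  -0.0908]
offset mm [ 3.42  2.18 -0.12]
```

>>> step_arm(steps=[[0.0,0,-0.0015,0,0,0,1],[-0.0014,0.0013,-0.0015,0,0,0,1],[-0.0014,0.0013,-0.0005,0,0,0,1],[-0.0014,0.0013,0.0014,0,0,0,1],[-0.0014,0.0013,0.0014,0,0,0,1]])

```text
time_s: 11.3
ee_pos: [0.5414, 0.0131, 0.0535]
tcp_rot: [3.138, 0.001, 0.991]
contact_force: [-4.3, -0.8, 8.4]
grip_width: 0.0567
```

```bash
python3 st.py
```

```text
{'time_s': 11.3, 'ee_pos': [0.5414, 0.0131, 0.0535], 'tcp_rot': [3.1377, 0.0011, 0.9907], 'contact_force': [-4.2569, -0.8087, 8.4053], 'moment': [0.0075, 1.3018, -0.0001], 'grip_width': 0.0567}
tool f [ -3.62  -2.83 -12.97] m [ 1.0867 -0.7293 -0.058 ] rod from tcp, tool: [-0.0018 -0.0052 -0.    ] cop x,y guess [-0.0562 -0.0838]
offset mm [ 1.84  3.64 -0.07]
```

>>> step_arm(steps=[[0.0,0,-0.0015,0,0,0,1],[-0.0018,0.0004,-0.0015,0,0,0.2,1],[-0.0018,0.0004,-0.0005,0,0,0.2,1],[-0.0018,0.0004,0.0014,0,0,0.2,1],[-0.0018,0.0004,0.0014,0,0,0.2,1]])

```text
time_s: 11.8
ee_pos: [0.5406, 0.0112, 0.0534]
tcp_rot: [3.138, 0.002, 0.988]
contact_force: [-3.5, 0.8, 8.4]
grip_width: 0.0569
```

```bash
python3 st.py
```

```text
{'time_s': 11.8, 'ee_pos': [0.5406, 0.0112, 0.0534], 'tcp_rot': [3.1377, 0.0023, 0.988], 'contact_force': [-3.4598, 0.7618, 8.3765], 'moment': [0.0308, 1.3865, 0.039], 'grip_width': 0.0569}
tool f [ -1.89  -3.02 -12.94] m [ 1.168  -0.7592 -0.0985] rod from tcp, tool: [ 0.0003 -0.0056 -0.    ] cop x,y guess [-0.0587 -0.0902]
offset mm [-0.24  4.07  0.01]
```

Next θ=120: (-2, 3.46).

>>> step_arm(steps=[[0.0,0,-0.0015,0,0,0,1],[-0.0018,-0.0006,-0.0015,0,-0.1,0,1],[-0.0018,-0.0006,-0.0005,0,-0.1,0,1],[-0.0018,-0.0006,0.0014,0,-0.1,0,1],[-0.0018,-0.0006,0.0014,0,-0.1,0,1]])

```text
time_s: 12.3
ee_pos: [0.539, 0.0098, 0.0531]
tcp_rot: [3.138, 0.005, 0.989]
contact_force: [-3.2, 0.0, 7.0]
grip_width: 0.0573
```

```bash
python3 st.py
```

```text
{'time_s': 12.3, 'ee_pos': [0.539, 0.0098, 0.0531], 'tcp_rot': [3.1378, 0.0052, 0.9888], 'contact_force': [-3.2194, 0.0398, 7.0374], 'moment': [0.0961, 1.306, 0.0272], 'grip_width': 0.0573}
tool f [ -2.39  -2.43 -11.59] m [ 1.1371 -0.6595 -0.0896] rod from tcp, tool: [ 0.0023 -0.0051 -0.    ] cop x,y guess [-0.0569 -0.0981]
offset mm [-2.28  3.47  0.27]
```

>>> step_arm(steps=[[0.0,0,-0.0015,-0.38,0.25,0,1],[-0.0012,-0.0015,-0.0015,-0.38,0.25,0.1,1],[-0.0012,-0.0015,-0.0005,-0.38,0.25,0.1,1],[-0.0012,-0.0015,0.0014,-0.38,0.25,0.1,1],[-0.0012,-0.0015,0.0014,-0.38,0.25,0.1,1]])

```text
time_s: 12.8
ee_pos: [0.5367, 0.0095, 0.051]
tcp_rot: [3.132, 0.002, 0.987]
contact_force: [0.1, -0.2, -5.5]
grip_width: 0.0573
```

```bash
python3 st.py
```

```text
{'time_s': 12.8, 'ee_pos': [0.5367, 0.0095, 0.051], 'tcp_rot': [3.132, 0.0017, 0.9869], 'contact_force': [0.0844, -0.1923, -5.491], 'moment': [0.0656, 0.0005, 0.0259], 'grip_width': 0.0573}
tool f [-0.71  0.41  0.94] m [ 0.0302  0.0329 -0.0797] rod from tcp, tool: [ 0.0038 -0.0033 -0.    ] cop x,y guess [-0.0352  0.0322]
offset mm [-3.76  1.74  2.4 ]
```

>>> step_arm(steps=[[0,0,0.001,0.4,0.34,0,1],[0,0,0.003,0.4,0.34,0,1],[0,0,0.005,0.4,0.34,0,1],[0,0,0.007,0.4,0.34,0,1],[0,0,0.009,0.4,0.34,0,1],[0,0,0.011,0.4,0.34,0,1]])

```text
time_s: 13.4
ee_pos: [0.5371, 0.0093, 0.0416]
tcp_rot: [3.138, -0.004, 0.988]
contact_force: [-3.6, 0.2, 7.5]
grip_width: 0.057
```

```bash
python3 st.py
```

```text
{'time_s': 13.4, 'ee_pos': [0.5371, 0.0093, 0.0416], 'tcp_rot': [3.1381, -0.0042, 0.988], 'contact_force': [-3.6241, 0.2188, 7.5033], 'moment': [0.0431, 1.1827, 0.044], 'grip_width': 0.057}
tool f [ -2.36  -2.87 -12.08] m [ 1.0053 -0.6369 -0.096 ] rod from tcp, tool: [ 0.0037 -0.0038  0.    ] cop x,y guess [-0.0527 -0.0832]
offset mm [-3.75  2.17 11.79]
```

>>> step_arm(steps=[[0,0,0.0035,0,0,0,1],[0,0,0.0055,0,0,0,1],[0,0,0.0075,0,0,0,1],[0,0,0.0095,0,0,0,1],[0,0,0.0115,0,0,0,1],[0,0,0.0135,0,0,0,1],[0,0,0.0155,0,0,0,1],[0,0,0.017,0,0,0,1],[0,0,0.0185,0,0,0,1],[0,0,0.0195,0,0,0,1],[0,0,0.0205,0,0,0,1],[0,0,0.0205,0,0,0,1]])

```text
time_s: 14.6
ee_pos: [0.537, 0.0093, 0.0222]
tcp_rot: [3.138, -0.004, 0.988]
contact_force: [-4.7, -0.3, 5.9]
grip_width: 0.0571
```

```bash
python3 st.py
```

```text
{'time_s': 14.6, 'ee_pos': [0.537, 0.0093, 0.0222], 'tcp_rot': [3.1383, -0.0036, 0.9881], 'contact_force': [-4.726, -0.2899, 5.8723], 'moment': [0.1689, 1.3712, -0.0942], 'grip_width': 0.0571}
tool f [ -3.4   -3.51 -10.46] m [ 1.2315 -0.6359  0.0426] rod from tcp, tool: [ 0.0038 -0.0037  0.    ] cop x,y guess [-0.0608 -0.1178]
offset mm [-3.9   2.02 31.2 ]
```

>>> step_arm(steps=[[0,0,0.001,0,0,0,-1],[0,0,0.0,0,0,0,-1],[0,0,0.0,0,0,0,-1],[0,0,0.0,0,0,0,-1],[0,0,0.0,0,0,0,-1],[0,0,-0.02,0,0,0,-1],[0,0,-0.06,0,0,0,-1],[0,0,-0.11,0,0,0,-1],[0,0,-0.16,0,0,0,-1],[0,0,-0.19,0,0,0,-1],[0,0,-0.19,0,0,0,-1],[0,0,-0.19,0,0,0,-1]])

```text
time_s: 15.8
ee_pos: [0.536, 0.0092, 0.2126]
tcp_rot: [3.138, -0.005, 0.988]
contact_force: [-0.2, -0.5, -1.8]
grip_width: 0.0853
```

Run:
```python
from h import *
o=readout.get_obs(); print({k:np.round(v,4).tolist() for k,v in o.items() if k in("time_s","ee_pos","tcp_rot","contact_force","grip_width")})
cal=optics.get_calibration("wrist"); a=optics.read_camera("wrist"); save("w5.png",a)
R=Ro.from_euler("xyz",o["tcp_rot"]).as_matrix()
h=cv2.cvtColor(a,cv2.COLOR_RGB2HSV); m=((h[...,1]>120)&((h[...,0]<8)|(h[...,0]>172))).astype(np.uint8); m[:, :200]=0; m[:, 450:]=0;m[320:]=0
c=max(cv2.findContours(m,0,2)[0],key=cv2.contourArea)[:,0]; w=np.array([ray("wrist",p,.074,cal)[:2] for p in c]).astype(np.float32); r=cv2.minAreaRect(w);print("red@.074",r, "in tool", R.T@np.r_[np.array(r[0])-o["ee_pos"][:2],0])
```

```text
{'time_s': 15.8, 'ee_pos': [0.536, 0.0092, 0.2126], 'tcp_rot': [3.1379, -0.005, 0.9878], 'contact_force': [-0.205, -0.5265, -1.8101], 'grip_width': 0.0853}
red@.074 ((0.5354688167572021, 0.010644784197211266), (0.03353932872414589, 0.058822598308324814), 56.47615051269531) in tool [ 9.70531488e-04 -1.23062739e-03  3.23286892e-07]
```

View pics/w5.png

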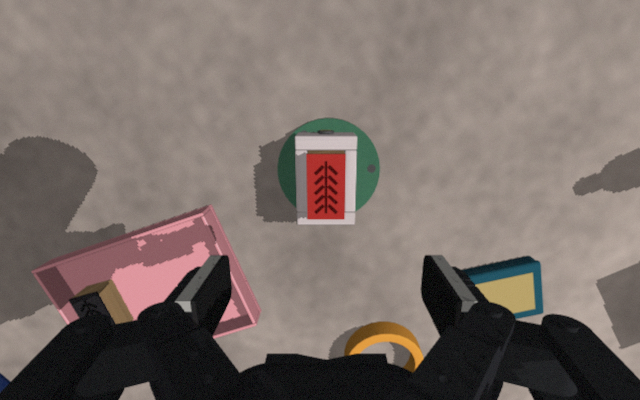

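>>> step_arm(steps=[[0.0006,-0.0012,0.05,0,0,0,-1],[0.0006,-0.0012,0.1,0,0,0,-1],[0.0006,-0.0012,0.135,0,0,0,-1],[0.0006,-0.0012,0.15,0,0,0,-1],[0.0006,-0.0012,0.156,0,0,0,-1],[0.0006,-0.0012,0.156,0,0,0,-1],[0.0006,-0.0012,0.156,0,0,0,-1]])

```text
time_s: 16.55
ee_pos: [0.5357, 0.0105, 0.0557]
tcp_rot: [3.139, -0.003, 0.988]
contact_force: [-0.0, 0.6, -0.1]
grip_width: 0.0853
```

Run:
```python
from h import *
o=readout.get_obs(); print({k:np.round(v,4).tolist() for k,v in o.items() if k in("time_s","ee_pos","tcp_rot","contact_force")})
# tray measurement from w1 (scene & side as cross-check)
for cam in("scene","side"):
    optics.read_camera(cam)
    for t,z in[("tray",.03),("stamp_done_mid",.034)]:
        for r in optics.masks_of(t,cam)[:1]:
            m=r["region"].astype(np.uint8); c=max(cv2.findContours(m,0,2)[0],key=cv2.contourArea)[:,0]
            w=np.array([ray(cam,p,z)[:2] for p in c]).astype(np.float32); print(cam,t,r["p"],cv2.minAreaRect(w))
# w1 corners of tray rim: px by eye; camera pose rebuilt from TCP pose at that time
cal=optics.get_calibration("wrist"); R=Ro.from_euler("xyz",o["tcp_rot"]).as_matrix(); T=np.array(cal["cam_to_world"])
X=np.eye(4); X[:3,:3]=R.T@T[:3,:3]; X[:3,3]=R.T@(T[:3,3]-o["ee_pos"])
B=np.eye(4); B[:3,:3]=Ro.from_euler("xyz",[-3.141,0,1.571]).as_matrix(); B[:3,3]=[.4998,-.0009,.3311]
c=dict(cal); c["cam_to_world"]=B@X
P=np.array([ray("wrist",p,.03,c)[:2] for p in[(83,117),(242,154),(223,250),(80,217)]],np.float32); print(P,cv2.minAreaRect(P))
print("done stamp",ray("wrist",(111,176),.034,c))
```

```text
{'time_s': 16.55, 'ee_pos': [0.5357, 0.0105, 0.0557], 'tcp_rot': [3.1391, -0.0033, 0.988], 'contact_force': [-0.0366, 0.558, -0.0579]}
scene tray 0.93 ((0.5564596652984619, -0.24137264490127563), (0.21480976045131683, 0.17263315618038177), 75.62006378173828)
scene stamp_done_mid 0.63 ((0.5431544184684753, -0.30353984236717224), (0.03825831040740013, 0.07663765549659729), 73.7612533569336)
side tray 0.6 ((0.5324465036392212, -0.2244836837053299), (0.23403142392635345, 0.174091175198555), 75.46781158447266)
side stamp_done_mid 0.54 ((0.5186283588409424, -0.288360595703125), (0.05988414213061333, 0.07621101289987564), 74.740478515625)
[[ 0.44389173 -0.321204  ]
 [ 0.49295747 -0.11460541]
 [ 0.6363929  -0.15352504]
 [ 0.5840621  -0.35541302]] ((0.5399535298347473, -0.23536157608032227), (0.21234098076820374, 0.14857320487499237), 76.28489685058594)
done stamp [ 0.52269794 -0.29654311  0.034     ]
```

>>> step_arm(steps=[[0,0,0,0,0,0,1],[0,0,0,0,0,0,1],[0,0,0,0,0,0,1],[0,0,0,0,0,0,1],[0,0,0,0,0,0,1],[0,0,0,0,0,0,1],[0,0,0,0,0,0,1],[0,0,0,0,0,0,1],[0,0,-0.003,0,0,0,1]])

```text
time_s: 17.75
ee_pos: [0.5352, 0.0104, 0.0586]
tcp_rot: [3.139, -0.004, 0.987]
contact_force: [1.1, -1.0, -0.5]
grip_width: 0.0325
```

>>> step_arm(steps=[[0,0,-0.004,0,0,0,1],[0,0,-0.008,0,0,0,1],[0,0,-0.013,0,0,0,1],[0,0,-0.025,0,0,0,1],[0,0,-0.045,0,0,0,1],[0,0,-0.065,0,0,0,1],[0,0,-0.065,0,0,0,1]])

```text
time_s: 18.45
ee_pos: [0.5369, 0.0107, 0.1272]
tcp_rot: [3.134, -0.009, 0.988]
contact_force: [0.8, -0.1, -0.1]
grip_width: 0.0322
```

Run:
```python
from h import *
o=readout.get_obs(); print({k:np.round(v,4).tolist() for k,v in o.items() if k in("time_s","ee_pos","tcp_rot","contact_force","grip_width")})
a=optics.read_camera("wrist"); b=optics.read_camera("side"); cal=optics.get_calibration("side")
p=proj("side",[.536,.012,.05]).astype(int); cr=cv2.resize(b[p[1]-60:p[1]+40,p[0]-80:p[0]+80],(640,400),interpolation=cv2.INTER_CUBIC)
save("w6.png",np.vstack([cr,a])[:, :]) if False else save("w6.png",cv2.resize(np.hstack([a,cr]),(800,250),interpolation=cv2.INTER_AREA))
```

```text
{'time_s': 18.45, 'ee_pos': [0.5369, 0.0107, 0.1272], 'tcp_rot': [3.1345, -0.0086, 0.9882], 'contact_force': [0.7788, -0.058, -0.1163], 'grip_width': 0.0322}
```

View pics/w6.png

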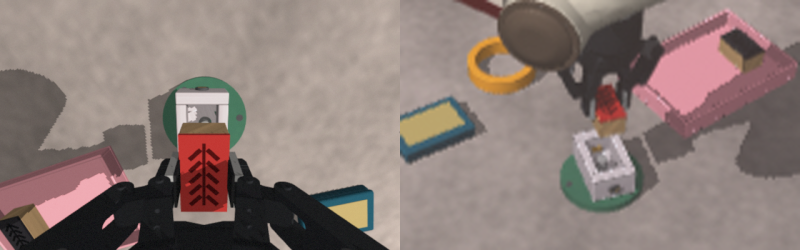

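>>> step_arm(steps=[[-0.035,0.026,0.0,0.26,-0.26,-5,1],[-0.07,0.053,0.01,0.26,-0.26,-10,1],[-0.105,0.08,0.02,0.26,-0.26,-15,1],[-0.14,0.106,0.02,0.26,-0.26,-19.7,1],[-0.1609,0.1224,0.02,0.26,-0.26,-19.7,1],[-0.1609,0.1224,0.02,0.26,-0.26,-19.7,1],[-0.1609,0.1224,0.02,0.26,-0.26,-19.7,1]])

```text
time_s: 19.25
ee_pos: [0.5474, -0.1916, 0.1024]
tcp_rot: [-3.138, 0.0, 1.329]
contact_force: [-0.1, 0.9, -0.1]
grip_width: 0.0328
```

Run:
```python
from h import *
o=readout.get_obs(); print({k:np.round(v,4).tolist() for k,v in o.items() if k in("time_s","ee_pos","tcp_rot","contact_force","grip_width")})
cal=optics.get_calibration("wrist"); a=optics.read_camera("wrist").copy()
u=np.array([.237,.9716]); v=np.array([.9716,-.237]); c=np.array([.540,-.235])
for s in(-1,1):
  for t in(-1,1):
    p=proj("wrist",np.r_[c+s*.105*u+t*.075*v,.03],cal); cv2.circle(a,tuple(int(x) for x in p),4,(0,0,255),2)
save("w7.png",a)
```

```text
{'time_s': 19.25, 'ee_pos': [0.5474, -0.1916, 0.1024], 'tcp_rot': [-3.1377, 0.0001, 1.3292], 'contact_force': [-0.0811, 0.9006, -0.0655], 'grip_width': 0.0328}
```

View pics/w7.png

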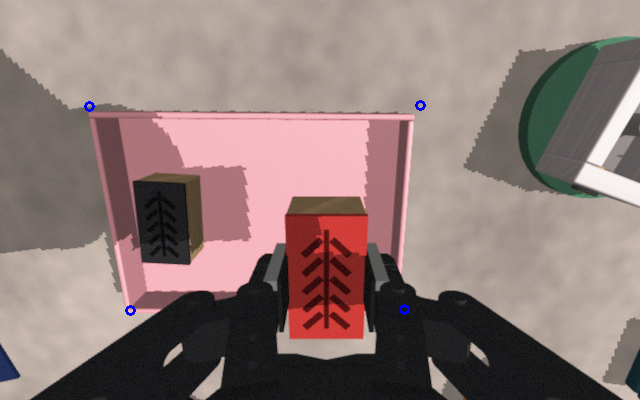

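>>> step_arm(steps=[[-0.002,0.006,0.0,-0.35,0.2,0,1],[-0.002,0.006,0.03,-0.35,0.2,0,1],[-0.002,0.006,0.055,-0.35,0.2,0,1],[-0.002,0.006,0.07,-0.35,0.2,0,1],[-0.002,0.006,0.078,-0.35,0.2,0,1],[-0.002,0.006,0.082,-0.35,0.2,0,1],[-0.002,0.006,0.085,-0.35,0.2,0,1],[-0.002,0.006,0.086,-0.35,0.2,0,1],[-0.002,0.006,0.086,-0.35,0.2,0,1]])

```text
time_s: 20.2
ee_pos: [0.5531, -0.1942, 0.0174]
tcp_rot: [3.138, -0.004, 1.331]
contact_force: [-0.0, 0.3, -1.1]
grip_width: 0.0329
```

>>> step_arm(steps=[[0,0,0.001,0,0,0,1],[0,0,0.002,0,0,0,1],[0,0,0.0025,0,0,0,1],[0,0,0.0025,0,0,0,1]])

```text
time_s: 20.6
ee_pos: [0.5537, -0.1943, 0.0165]
tcp_rot: [3.136, -0.003, 1.331]
contact_force: [-1.3, 1.6, 7.1]
grip_width: 0.0328
```

Contact at 0.0165 m with 7 N: the stamp is on the tray floor. Open partially, then rise.

>>> step_arm(steps=[[0,0,0,0,0,0,-0.2],[0,0,0,0,0,0,-0.2],[0,0,0,0,0,0,-0.2],[0,0,0,0,0,0,-0.2],[0,0,-0.01,0,0,0,-0.2],[0,0,-0.04,0,0,0,-0.2],[0,0,-0.09,0,0,0,-0.2],[0,0,-0.14,0,0,0,-0.2],[0,0,-0.18,0,0,0,-0.2],[0,0,-0.18,0,0,0,-0.2],[0,0,-0.18,0,0,0,-0.2]])

```text
time_s: 21.7
ee_pos: [0.5528, -0.1945, 0.1983]
tcp_rot: [3.133, -0.004, 1.331]
contact_force: [0.2, -0.3, -0.6]
grip_width: 0.0513
```

Run:
```python
from h import *
o=readout.get_obs(); print({k:np.round(v,4).tolist() for k,v in o.items() if k in("time_s","ee_pos","tcp_rot","contact_force","grip_width")})
a=optics.read_camera("wrist"); cal=optics.get_calibration("wrist"); b=optics.read_camera("side")
h=cv2.cvtColor(a,cv2.COLOR_RGB2HSV); m=((h[...,1]>150)&((h[...,0]<8)|(h[...,0]>172))).astype(np.uint8)
c=max(cv2.findContours(m,0,2)[0],key=cv2.contourArea)[:,0]; w=np.array([ray("wrist",p,.034,cal)[:2] for p in c]).astype(np.float32); print("red@.034",cv2.minAreaRect(w))
p=proj("side",[.536,.012,.03]).astype(int); cr=cv2.resize(b[p[1]-80:p[1]+20,p[0]-60:p[0]+100],(640,400),interpolation=cv2.INTER_CUBIC)
save("w8.png",cv2.resize(np.hstack([a,cr]),(800,250),interpolation=cv2.INTER_AREA))
```

```text
{'time_s': 21.7, 'ee_pos': [0.5528, -0.1945, 0.1983], 'tcp_rot': [3.1329, -0.0044, 1.3311], 'contact_force': [0.1633, -0.3023, -0.5927], 'grip_width': 0.0513}
red@.034 ((0.5517153739929199, -0.1931661069393158), (0.033018212765455246, 0.05922338366508484), 76.21688842773438)
```

View pics/w8.png

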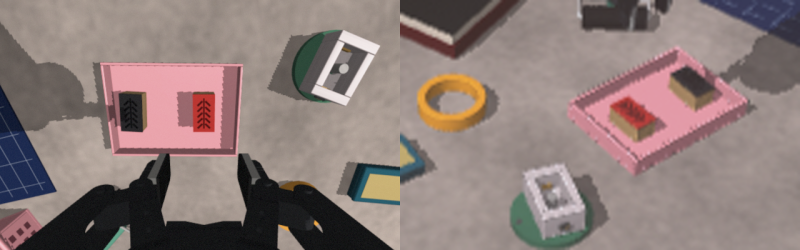

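```bash
python3 -c "
from plant import arm
print(arm.job_done())"
```

```text
the job is handed in; nothing more can be done
None
```

The stamp is out of the jig and lying flat, rubber face up, in the empty half of the pink tray. The jig is still on the stand with the rod in its hole. I handed the job in at about 22 s of the 64 s allowed; it reports no verdict.

- **Finding the hole:** An attempt to slide the jig over the rod stuck on friction. I then touched down lightly at 30° steps around a 4 mm circle, at 11–15 N each. The hole caught on the sixth touch.
- **Pressing down:** The jig went down at about 12 N, and the arm stopped at the height expected for the jig sitting flat on the base (22.2 mm measured, 22.3 mm expected).
- **Placing the stamp:** I lifted the raised stamp by its sides and lowered it until it touched the tray floor at about 7 N. The fingers then opened only part-way to stay clear of the tray wall.

**Last checks:** The final pictures show the stamp square in the tray, with its top measuring 33 x 59 mm at the expected height. They also show the finished stamp and the jig in place, and the gripper touching nothing. The other things on the table were not measured one by one, but the gripper stayed well clear of them. My first estimate of the tray's position was about 7 mm off along its x, which I corrected before lowering the stamp.

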